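# Set the culture cabinet's door stay one step wider

### The arm

A 6-joint arm with a two-finger parallel gripper is mounted at the origin on the work surface. World frame = base frame: x ahead of the robot, y to its left, z up, the work surface at z = 0. Lengths are in mm, angles in degrees, forces in N, time in s.
With the tool pointing down it reaches from about 350 to 850 mm from the base axis. Payload 8.1 kg.
Tool frame: the origin (TCP) lies at the very end of the fingers, on their centre line; the grasp point (between the pads) lies 19 mm behind it (r.grip_depth is the distance from the TCP to the grasp point, in mm); y points along the fingers, z is the direction in which the jaws open and shut, and the axes are right-handed (so a half turn about y gives the same grasp; the last joint's range is limited). The gripper opens to 85 mm and grips with 20 to 120 N. Pads are 22 mm wide; open, the fingers measure 114 mm over their backs; the gripper's body (76 mm by 85 mm) begins 54 mm behind the grasp point. The pads swing forward as they close: fully open they stand 13 mm farther back than shut.
Start: joints at [68.617, 7.471, 85.268, -0, 87.261, -4.893], TCP at [170.284, 575.333, 231.292] pointing down, gripper open.
Joint ranges: [-169.43, 169.43], [-51.17, 129.36], [1.28, 143.12], [-76.62, 256.62], [0, 156.53], [-152.29, 152.29]. Speed limits (degrees/s): [136.94, 136.94, 159.86, 180, 180, 180].

### API

Orientations are given as [roll, pitch, yaw] about the fixed x, y, z axes, in that order (R = Rz(yaw) Ry(pitch) Rx(roll)).
In Python, from bench import readout, eyes, r gives the robot as it stands. The module is installed in compiled form; this text tells all that it offers.
- The arm moves only by the tool move_arm, never from a script. Its argument "motion" is text: rows parted by semicolons, each of 6 numbers parted by spaces: the shift along the world's x, y, z in cm, then the turn, a rotation vector about the world's x, y, z in degrees. A call has 1 to 10 rows; each row is the pose to reach, as a shift and turn from the pose commanded when the call began; what a row does not reach only later rows make up. A row lasts 1/12 s, in which the tool goes at most 41.7 mm and 7.16 degrees, less where a joint would pass 70% of its speed; a pose out of reach is approached as far as the arm can. A call with a gripper value outside its range is refused whole. "fingers" is the finger opening in cm, from 0 to 8.54, set as the call begins (left out, the last holds). The fingers move at their own pace and stop on an object; "squeeze" is the grip in N (left out, the last holds). Time passes only in rows, so rows that repeat a pose let the fingers close. It gives the time, the measured TCP pose, the force and the opening at its end, in the units of the state.
- readout.sense(): the state, without advancing time (a new reading comes with each control period).
- eyes.snapshot(name): name is "scene" or "top" or "wrist"; returns a dict with "image" (400x640x3 uint8, blue, green, red), "fx", "fy", "cx", "cy" (pixels), "world_to_cam" (4x4, takes a point from world to camera coordinates). Camera axes: x right, y down, z forward; pixel columns grow to the right and rows downward; lengths in mm; the calibration is good to about 2 mm. A picture is of the moment at which its call begins. There is no depth.
- r.hand_in(): hands the job in, once; it reports no verdict.
The state is a dict: "time": time; "joint_pos": joint angles; "qd": joint speeds; "joint_efforts": joint torques, N m; "tool_pos": TCP position; "tcp_rot": TCP orientation; "ft_force": force on the tool from outside, world axes, zero at the start; "wrist_torque": the same for the moment, N m; "finger_gap": finger opening in mm.
Only numpy, scipy, OpenCV 4.12 (cv2) and the standard library are available. Lean on these libraries where they do the work, as an engineer would, in place of code of your own. Each camera call takes 0.05 s, during which the arm holds its last target. There are 200 camera calls.

### The job

The clear door of the white culture cabinet is propped ajar by the steel stay lying on its top. Lift the stay off the brass pin, swing the door further open with it, and drop the stay's end hole (the one nearest the red ball) over the pin so that the stay lies fully down with the pin through that hole; then let go. Do not force the stay against the pin, and leave the two bottles and the jar where they stand.

Things in the scene. Friction and masses are not known exactly. Their poses are not given: they have to be found in the camera images.
- cabinet: white bench-top cabinet, fixed, 240 deep (x) x 360 wide (y) x 160 mm high, open front facing its own -x. Origin: centre of its underside, on the bench; x to its back, y to its left seen from the robot, z up. A clear door 8 mm thick, 310 mm wide hangs at its left front edge
- door_hinge (a point): point on the door's vertical hinge axis at the height of the cabinet's top: 127 mm in front of and 150 mm left of the cabinet's origin, 160 mm above it
- door (a joint): door angle, rad: 0 shut, growing as the free edge swings out to the cabinet's -x side. Light friction (0.12 N m); it stays where left. At angle a the stay's pivot is (-150 sin a, -150 cos a) mm from the hinge along the cabinet's x and y. 0.17 at the start; 0.55 to 0.78 with the end hole on the pin, depending on where the pin stands
- stay: flat steel bar 237 x 26 x 5 mm, 130 to 220 g, with a slot, two holes and a red ball. Origin: on its underside at its pivot on the door's top, 172 mm above the bench; x along the bar to the ball, z out of its top. It turns freely sideways and tips up freely (0 to 0.9 rad) at the pivot and falls by its own weight to a stop at level, which is fully down (12 mm above the cabinet's top)
- stay_slot (a point): centre, on the bar's underside, of the slot 40 mm long x 11 mm wide, 70 mm along the bar from the pivot; the pin stands somewhere in it at the start
- stay_mid_hole (a point): centre, on the bar's underside, of the middle round hole, 10 mm diameter, 105 mm along the bar from the pivot; not the one wanted
- stay_end_hole (a point): centre, on the bar's underside, of the end hole, 10 mm diameter, 140 mm along the bar from the pivot; the one to be dropped over the pin
- stay_ball (a point): centre of the red ball, 24 mm diameter, the stay's grip: 210 mm along the bar from the pivot and 35 mm above the bar's underside, on a stem 10 mm thick; free all round
- pin_track: dark steel track 58 x 22 x 3 mm on the cabinet's top, x along the cabinet's x; origin: centre of its underside, 82 mm in front of and 5 mm left of the cabinet's origin. An upright brass pin, 8 mm diameter, domed tip 22 mm above the cabinet's top (10 mm above the underside of the lowered stay), is clamped on it at most 14 mm in front of or behind its centre; where is not measured
- sauce_bottle: orange closed bottle, 52 mm diameter, 130 mm tall, on the bench beside the cabinet; bystander; origin: centre of its underside
- white_bottle: white closed bottle, 52 mm diameter, 140 mm tall, on the bench beside the cabinet; bystander; origin: centre of its underside
- salt_jar: glass jar with steel lid, 56 mm diameter, 65 mm tall, on the cabinet's top at the back right; bystander; origin: centre of its underside

How it is judged:
By the outcome, as a careful person would: the job done as asked, in the order asked, and still so for the second after the job is handed in, with the robot touching nothing.
It also fails if it takes over 45 s, if anything falls off the work surface, if the arm or the gripper's body presses on something with over 40 N, if the wrist force passes 120 N, or if a joint passes its speed limit or range.

## Working session

There is one attempt and no reset: what is moved stays moved. The work goes in short steps, Python scripts to look and compute and a tool call to move; the robot and the scene stay as the last step left them, time stands still between calls to the robot, and variables do not carry over. Pictures are saved under pics/ and viewed, about 8 in all and at most 12, crops included, and the job is handed in when it is done.

Besides the shell and the picture viewer there is one more tool, called as name(argument=value, ...), one argument or row to a line, values as JSON. move_arm: Moves the arm, as the interface text tells. Its arguments: {"type":"object","properties":{"motion":{"type":"string"},"fingers":{"type":"number"},"squeeze":{"type":"number"}},"required":["motion"]}

```bash
mkdir -p pics; cat > h.py <<'E'
import numpy as np, cv2
from bench import readout, eyes, r
def snap(n,f):
    s=eyes.snapshot(n); cv2.imwrite('pics/'+f+'.png',s['image']); np.savez('pics/'+f+'.npz',**s); return s
def ray(s,u,v):
    T=np.array(s['world_to_cam']);R=T[:3,:3];c=-R.T@T[:3,3]
    return c,R.T@np.array([(u-s['cx'])/s['fx'],(v-s['cy'])/s['fy'],1])
def onz(s,u,v,z):
    c,d=ray(s,u,v);return c+d*(z-c[2])/d[2]
def proj(s,p):
    T=np.array(s['world_to_cam']);q=T[:3,:3]@np.asarray(p,float)+T[:3,3];return np.array([s['fx']*q[0]/q[2]+s['cx'],s['fy']*q[1]/q[2]+s['cy']])
E
python3 - <<'E'
from h import *
a=snap('scene','s0');b=snap('top','t0')
cv2.imwrite('pics/a0.png',np.vstack([a['image'],b['image']])[:, :])
im=np.vstack([a['image'],b['image']]);cv2.imwrite('pics/a0.png',cv2.resize(im,(480,600),interpolation=cv2.INTER_AREA))
print(readout.sense())
for s in(a,b):
    c,d=ray(s,320,200);print(c,d,s['fx'])
E
```

```text
{'time': 0.1, 'joint_pos': array([ 6.86182221e+01,  7.51155512e+00,  8.53231477e+01, -5.90065392e-04,
        8.72611865e+01, -4.89550648e+00]), 'qd': array([ 0.07303476, -0.084215  , -0.21267126, -0.05553535, -0.05084231,
        0.05865534]), 'joint_efforts': array([ 1.73166114e-03, -5.70950675e+01, -5.01941192e+01, -3.58137856e-05,
        8.21266731e-03,  7.93932653e-07]), 'tool_pos': array([170.09769483, 574.8698454 , 230.34022121]), 'tcp_rot': array([-9.00955898e+01,  7.59588384e-03, -1.64862491e+01]), 'ft_force': array([-0.39507295,  0.68657437,  0.14689298]), 'wrist_torque': array([-0.02364325,  0.00275673,  0.03281139]), 'finger_gap': 85.24307443097113}
[ 891.30193919  468.25292559 1001.02632508] [-0.30105467 -0.42507611 -0.85362949] 422.1527132758193
[ 407.83113245   47.80920084 1447.12985718] [ 0.15547834 -0.01391922 -0.98790388] 483.9946107459224
```

View pics/t0.png

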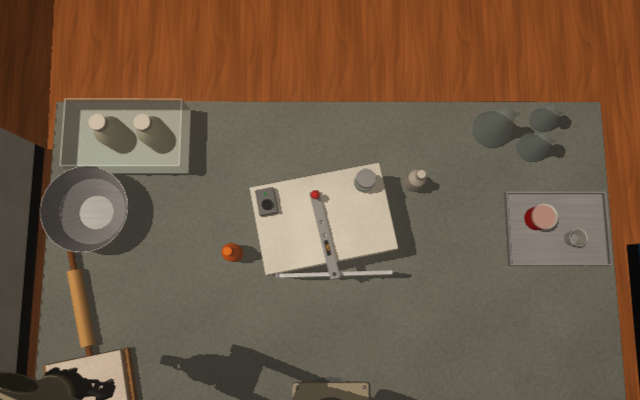

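View pics/s0.png

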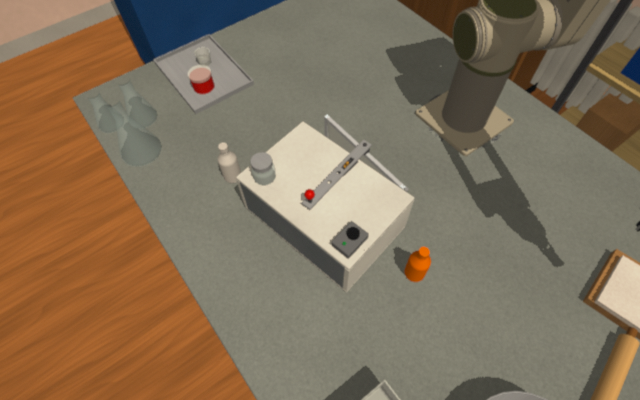

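```bash
python3 - <<'E'
from h import *
L=lambda f:dict(np.load('pics/'+f+'.npz'))
a,b=L('s0'),L('t0')
c1=cv2.resize(b['image'][150:290,240:410],None,fx=4,fy=4,interpolation=cv2.INTER_CUBIC)
cv2.imwrite('pics/c1.png',c1)
# white top
m=((b['image'].min(2)>150)).astype(np.uint8);m[:150]=0;m[290:]=0;m[:,:235]=0;m[:,405:]=0
m=cv2.morphologyEx(m,cv2.MORPH_OPEN,np.ones((5,5)))
k=max(cv2.findContours(m,0,2)[0],key=cv2.contourArea);h=cv2.convexHull(k)
ap=cv2.approxPolyDP(h,4,True)[:,0];print(ap.tolist())
for p in ap: print(onz(b,*p,160).round(1))
# ball in both views
P=[]
for s in(a,b):
    i=s['image'].astype(int);m=((i[...,2]>130)&(i[...,1]<60)&(i[...,0]<60)).astype(np.uint8)
    n,_,st,ce=cv2.connectedComponentsWithStats(m)
    for j in range(1,n):
        if st[j,4]>15:print(st[j],ce[j])
E
```

```text
[[384, 193], [394, 248], [265, 271], [256, 217], [274, 183], [356, 168]]
[ 629.3 -143.2  160. ]
[ 481.1 -166.5  160. ]
[421.2 175.2 160. ]
[564.5 201.1 160. ]
[657.1 153.9 160. ]
[698.3 -68.5 160. ]
[195  79  19  15 177] [203.82485876  86.70056497]
[305 190   9   9  68] [309.05882353 194.02941176]
[311 191   7   8  42] [314.23809524 194.0952381 ]
```

View pics/c1.png

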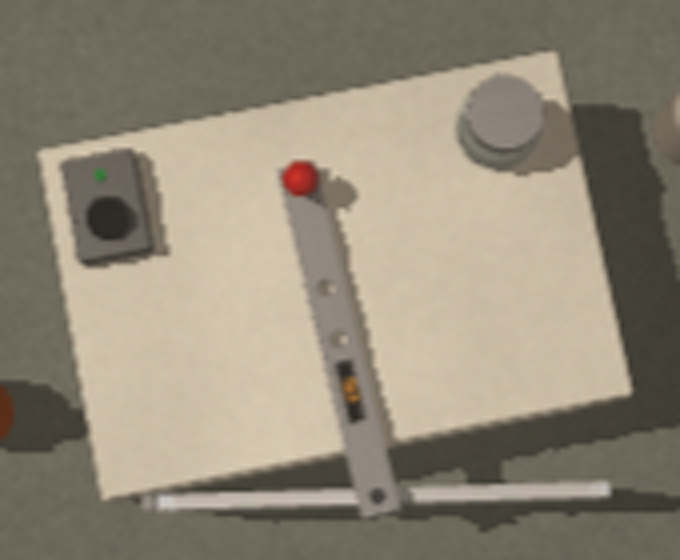

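```bash
cat >> h.py <<'E'
L=lambda f:dict(np.load('pics/'+f+'.npz'))
def tri(obs):
    A=[];B=[]
    for s,u,v in obs:
        c,d=ray(s,u,v);d/=np.linalg.norm(d);M=np.eye(3)-np.outer(d,d);A.append(M);B.append(M@c)
    return np.linalg.lstsq(np.vstack(A),np.hstack(B),rcond=None)[0]
E
python3 - <<'E'
from h import *
a,b=L('s0'),L('t0')
f=lambda u,v:((u+.5)/4+239.5,(v+.5)/4+149.5)
C=np.array([onz(b,*f(*p),160)for p in[(38,152),(557,50),(632,395),(103,498)]]);print(C.round(1))
ex=(C[0]+C[1]-C[2]-C[3])/2;ey=(C[0]+C[3]-C[1]-C[2])/2
print('sizes',np.linalg.norm(ex),np.linalg.norm(ey),np.degrees([np.arctan2(ex[1],ex[0]),np.arctan2(-ey[0],ey[1])]))
print('ctr',C.mean(0))
for n,p,z in[('pivot',(377,495),177),('pin',(350,390),182),('mid',(341,340),177),('end',(326,288),177),('ball',(300,178),207)]:
    print(n,onz(b,*f(*p),z).round(1))
print(tri([(a,309.06,194.03),(b,314.2,194.1)]))
E
```

```text
[[ 644.4  220.9  160. ]
 [ 714.6 -131.   160. ]
 [ 480.1 -176.2  160. ]
 [ 413.   174.2  160. ]]
sizes 237.48618961351164 357.7726145597326 [11.15250874 11.06025083]
ctr [563.03922645  21.96608369 160.        ]
pivot [414.5  -5.6 177. ]
pin [482.4  11.8 182. ]
mid [515.5  17.4 177. ]
end [549.9  27.1 177. ]
ball [618.5  44.3 207. ]
[619.69161837  44.74022807 204.04816114]
```

```bash
cat >> h.py <<'E'
from scipy.optimize import brentq
CAB=np.array([563.,22.]);YAW=np.radians(11.1)
Rc=lambda y=YAW:np.array([[np.cos(y),-np.sin(y)],[np.sin(y),np.cos(y)]])
HINGE=CAB+Rc()@[-127,150]
piv=lambda a:HINGE+Rc()@[-150*np.sin(a),-150*np.cos(a)]
def solve(pin):
    a=brentq(lambda a:np.linalg.norm(pin-piv(a))-140,.4,.95);d=pin-piv(a);return a,np.arctan2(d[1],d[0])
def ball(a,psi,t):  # door angle, stay world yaw, tip
    rr=210*np.cos(t)-35*np.sin(t);p=piv(a)
    return np.array([p[0]+rr*np.cos(psi),p[1]+rr*np.sin(psi),172+210*np.sin(t)+35*np.cos(t)])
E
python3 - <<'E'
from h import *
for x in(-96,-89,-82,-80,-75,-68):
    pin=CAB+Rc()@[x,5];a,p=solve(pin);print(x,pin,a,np.degrees(p),piv(a),ball(a,p,0),ball(a,p,.2))
d=ball(.17,np.radians(13.7),0);print(d)
E
```

```text
-96 [467.83329442   8.42435453] 0.7664527840948572 -4.200615030200875 [328.20937768  18.6792009 ] [537.64525279   3.29693135 207.        ] [526.53573156   4.11288349 248.02288969]
-89 [474.70234307   9.7720083 ] 0.7150947366787942 -2.0059449025916463 [334.788135   14.6724551] [544.65944711   7.3217849  207.        ] [533.52682812   7.71170103 248.02288969]
-82 [481.57139172  11.11966206] 0.6636803653319356 0.046971162372605096 [341.57143877  11.00488988] [551.5713682   11.17704816 207.        ] [540.43192671  11.16791603 248.02288969]
-80 [483.53397705  11.504706  ] 0.6490014457753513 0.6067138571033505 [343.54182609  10.02225208] [553.53005253  12.24593296 207.        ] [542.39123183  12.12797785 248.02288969]
-75 [488.44044037  12.46731583] 0.6123572290168444 1.9529268363346661 [348.52175762   7.6963393 ] [558.39978174  14.8528041  207.        ] [547.26680672  14.47318958 248.02288969]
-68 [495.30948902  13.8149696 ] 0.5612487262159511 3.708276556803957 [355.60260898   4.76026525] [565.16292903  18.34232177 207.        ] [554.04680662  17.62186189 248.02288969]
[617.08224982  44.52185752 207.        ]
```

move_arm(
  motion="0 0 4 0 0 0;3 -4 5 0 0 6;6 -8 6 0 0 12;9 -12 6 0 0 18;12 -16 6 0 0 24;15 -19.5 6 0 0 30;18 -23 6 0 0 30;21 -26 6 0 0 30;24 -29 6 0 0 30;27 -32 6 0 0 30",
  fingers=5,
)

```text
time: 0.93
tool_pos: [408.7, 286.6, 291.1]
tcp_rot: [-90.0, 0.0, 13.5]
ft_force: [0.4, -0.1, -0.9]
finger_gap: 49.9
```

move_arm(
  motion="3 -3.5 0 0 0 0;6 -7 0 0 0 0;9 -10.5 0 0 0 0;12 -14 0 0 0 0;15 -17.5 0 0 0 0;17.8 -21 0 0 0 0;17.8 -21 0 0 0 0;17.8 -21 0 0 0 0",
)

```text
time: 1.6
tool_pos: [587.9, 73.7, 289.8]
tcp_rot: [-90.1, 0.1, 13.2]
ft_force: [1.3, -0.6, 0.5]
finger_gap: 50.1
```

```bash
python3 - <<'E'
from h import *
s=snap('wrist','w1');c,d=ray(s,320,200);print(c,d,s['fx']);print(readout.sense()['tool_pos'])
for p in[(413,-5,177),(482,11.5,182),(515,17,177),(550,27,177),(618,44.5,207)]:print(proj(s,p))
E
```

```text
[513.03085216  56.18102776 432.45176192] [ 0.28649161  0.07863369 -0.95495785] 289.78867099299583
[586.68324168  75.91889755 289.96654693]
[266.34401014 -51.89031395]
[270.35660858  55.37709555]
[270.55568827 100.80415677]
[274.52624539 145.01538147]
[274.93870944 233.18380516]
```

View pics/w1.png

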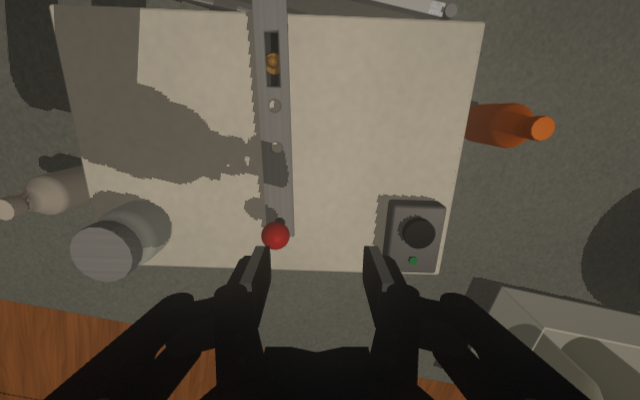

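```bash
python3 - <<'E'
from h import *
s=L('w1');i=s['image']
hsv=cv2.cvtColor(i,cv2.COLOR_BGR2HSV)
def blob(lo,hi,box):
    m=cv2.inRange(hsv,lo,hi);k=np.zeros_like(m);x0,y0,x1,y1=box;k[y0:y1,x0:x1]=m[y0:y1,x0:x1]
    ys,xs=np.nonzero(k);return xs.mean(),ys.mean(),len(xs),xs.min(),xs.max(),ys.min(),ys.max()
q=blob((8,100,60),(28,255,255),(260,30,285,90));print('pin',q,onz(s,q[0],q[1],180))
q=blob((0,150,60),(8,255,255),(255,215,295,255));print('ball',q,onz(s,q[0],q[1],207),tri([(s,q[0],q[1]),(L('t0'),314.2,194.1),(L('s0'),309.06,194.03)]))
for n,p,z in[('mid',(274.5,105),177),('end',(276.5,147),177)]:print(n,onz(s,*p,z))
for p in[(53,6),(484,22),(437,273),(146,265)]:print(onz(s,*p,160))
E
```

```text
pin (np.float64(272.40551181102364), np.float64(63.2007874015748), 254, np.int64(266), np.int64(278), np.int64(53), np.int64(74)) [486.90302381  13.74848412 180.        ]
ball (np.float64(275.1381215469613), np.float64(235.66666666666666), 543, np.int64(262), np.int64(288), np.int64(223), np.int64(248)) [620.21140711  45.09236652 207.        ] [620.11634631  45.06901675 205.53779431]
mid [517.50591766  20.81578611 177.        ]
end [551.28689584  28.99574356 177.        ]
[ 484.01594726 -171.0706278   160.        ]
[414.57589693 174.2540177  160.        ]
[645.53238765 219.42146701 160.        ]
[707.43764725 -84.29105694 160.        ]
```

move_arm(
  motion="0 0 0 0 0 0",
)

```text
time: 1.73
tool_pos: [585.7, 78.2, 290.5]
tcp_rot: [-90.0, 0.1, 13.4]
ft_force: [-0.3, 0.2, 0.5]
finger_gap: 49.9
```

move_arm(
  motion="1.7 -1.7 -1 0 0 0;3.4 -3.3 -2 0 0 0;3.4 -3.3 -4.5 0 0 0;3.4 -3.3 -7 0 0 0;3.4 -3.3 -9 0 0 0;3.4 -3.3 -10.1 0 0 0;3.4 -3.3 -10.1 0 0 0;3.4 -3.3 -10.1 0 0 0;3.4 -3.3 -10.1 0 0 0",
)

```text
time: 2.48
tool_pos: [620.7, 46.1, 192.3]
tcp_rot: [-90.0, -0.1, 13.6]
ft_force: [0.8, -0.4, 0.1]
finger_gap: 50.2
```

```bash
python3 - <<'E'
from h import *
print(readout.sense()['tool_pos'])
s=snap('wrist','w2')
for p in[(619.5,44.8,207),(484.5,12.7,180)]:print(proj(s,p))
E
```

```text
[620.65115999  46.11282319 192.28963328]
[314.6951307  268.31255441]
[315.63014242 -41.01008725]
```

View pics/w2.png

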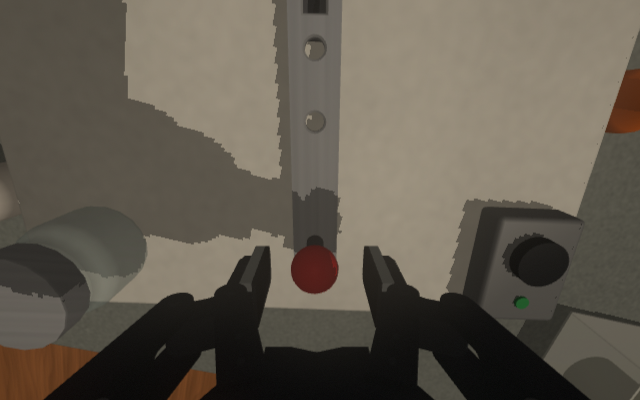

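move_arm(
  motion="0 0 -0.2 0 0 0;0 0 -0.2 0 0 0;0 0 -0.2 0 0 0;0 0 -0.2 0 0 0;0 0 -0.2 0 0 0;0 0 -0.2 0 0 0;0 0 -0.2 0 0 0",
  fingers=1.5,
  squeeze=40,
)

```text
time: 3.12
tool_pos: [620.0, 45.5, 188.4]
tcp_rot: [-90.0, -0.0, 13.5]
ft_force: [1.3, 0.5, 0.4]
finger_gap: 21.5
```

```bash
cat >> h.py <<'E'
from scipy.spatial.transform import Rotation as Ro
def rows(seq,tcp):
    # seq of (a,psi,t); first=start; rigid motion about ball from start, TCP shift (cm), rotvec
    def pose(a,psi,t): return ball(a,psi,t),Ro.from_euler('z',psi)*Ro.from_euler('y',-t)
    b0,R0=pose(*seq[0]);o=np.asarray(tcp)-b0
    for q in seq[1:]:
        b,R=pose(*q);D=R*R0.inv();sh=(b+D.apply(o)-tcp)/10
        print(np.round([q[0],np.degrees(q[1]),q[2]],2),' '.join('%.2f'%v for v in sh),' '.join('%.1f'%v for v in D.as_rotvec(degrees=True)))
E
python3 - <<'E'
from h import *
t=readout.sense();tcp=t['tool_pos'];print(tcp,t['ft_force'],t['finger_gap'])
p0=np.radians(13.74)
rows([(.17,p0,x) for x in(0,.04,.08,.12,.16,.2,.22)],tcp)
E
```

```text
[620.04456962  45.45761978 188.40809031] [1.27211248 0.54580237 0.35632917] 21.46824977619637
[ 0.17 13.74  0.04] -0.08 -0.02 0.85 0.5 -2.2 0.0
[ 0.17 13.74  0.08] -0.19 -0.05 1.70 1.1 -4.5 0.0
[ 0.17 13.74  0.12] -0.34 -0.08 2.54 1.6 -6.7 0.0
[ 0.17 13.74  0.16] -0.52 -0.13 3.37 2.2 -8.9 0.0
[ 0.17 13.74  0.2 ] -0.73 -0.18 4.20 2.7 -11.1 0.0
[ 0.17 13.74  0.22] -0.85 -0.21 4.61 3.0 -12.2 0.0
```

move_arm(
  motion="0 0 0.4 0.3 -1 0;-0.08 -0.02 0.85 0.5 -2.2 0;-0.19 -0.05 1.7 1.1 -4.5 0;-0.19 -0.05 1.7 1.1 -4.5 0;-0.19 -0.05 1.7 1.1 -4.5 0",
)

```text
time: 3.53
tool_pos: [617.9, 44.8, 206.0]
tcp_rot: [-90.0, -4.7, 13.5]
ft_force: [1.8, -0.2, -0.8]
finger_gap: 21.7
```

```bash
python3 - <<'E'
from h import *
s=snap('wrist','w3')
t=readout.sense();print(t['tool_pos'],t['ft_force'],t['finger_gap'])
E
```

```text
[617.90974537  44.86944972 205.5208668 ] [ 0.84440963  0.1608209  -1.21496804] 21.401553381177298
```

View pics/w3.png

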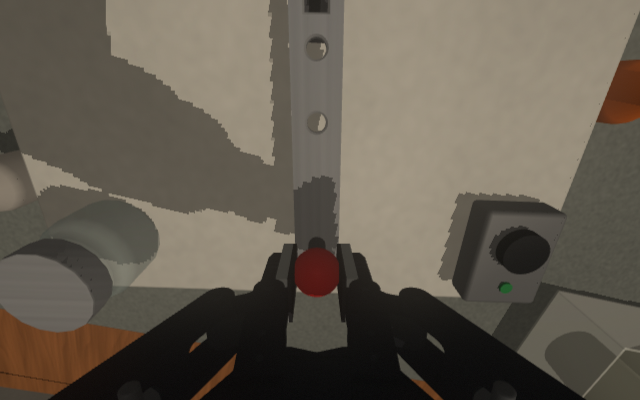

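move_arm(
  motion="-0.15 -0.03 0.84 0.5 -2.2 0;-0.33 -0.08 1.67 1.1 -4.4 0;-0.54 -0.13 2.5 1.6 -6.6 0;-0.66 -0.16 2.91 1.9 -7.7 0;-0.66 -0.16 2.91 1.9 -7.7 0;-0.66 -0.16 2.91 1.9 -7.7 0",
)

```text
time: 4.08
tool_pos: [611.4, 43.3, 234.4]
tcp_rot: [-89.9, -12.5, 13.5]
ft_force: [1.2, 0.6, 0.1]
finger_gap: 21.5
```

```bash
sed -i 's/^CAB=.*;YAW/CAB=np.array([563.8,22.4]);YAW/' h.py; python3 - <<'E'
from h import *
t=readout.sense();tcp=t['tool_pos'];print(tcp,t['tcp_rot'],t['ft_force'],t['finger_gap'])
print(HINGE,piv(.17),ball(.17,np.radians(13.6),0))
pin=np.array([484.3,12.5]);print(Rc().T@(pin-CAB))
a,p=solve(pin);print(a,np.degrees(p));p0=np.radians(13.6)
rows([(.17,p0,.22)]+[(.17+f*(a-.17),p0+f*(p-p0),.22) for f in np.linspace(.1,1,10)],tcp)
E
```

```text
[611.43409413  43.28313454 234.35699935] [-89.93749964 -12.5345236   13.48900312] [1.23504325 0.56971255 0.10493973] 21.5104890833217
[410.29753669 145.14360985] [413.85693462  -4.81415316] [617.96874474  44.56569059 207.        ]
[-79.91873426   5.59069897]
0.6491988997692033 0.8450296389233504
[ 0.22 12.32  0.22] -0.62 -0.44 0.00 0.0 -0.0 -1.3
[ 0.27 11.05  0.22] -1.24 -0.85 0.00 0.0 0.0 -2.6
[0.31 9.77 0.22] -1.88 -1.23 0.00 0.0 0.0 -3.8
[0.36 8.5  0.22] -2.51 -1.57 0.00 0.0 -0.0 -5.1
[0.41 7.22 0.22] -3.16 -1.88 0.00 0.0 -0.0 -6.4
[0.46 5.95 0.22] -3.80 -2.16 0.00 0.0 0.0 -7.7
[0.51 4.67 0.22] -4.45 -2.41 0.00 0.0 -0.0 -8.9
[0.55 3.4  0.22] -5.10 -2.62 0.00 -0.0 0.0 -10.2
[0.6  2.12 0.22] -5.74 -2.80 0.00 0.0 -0.0 -11.5
[0.65 0.85 0.22] -6.38 -2.96 0.00 0.0 -0.0 -12.8
```

move_arm(
  motion="-0.62 -0.44 0 0 0 -1.3;-1.24 -0.85 0 0 0 -2.6;-1.88 -1.23 0 0 0 -3.8;-2.51 -1.57 0 0 0 -5.1;-3.16 -1.88 0 0 0 -6.4;-3.8 -2.16 0 0 0 -7.7;-4.45 -2.41 0 0 0 -8.9;-5.1 -2.62 0 0 0 -10.2;-5.74 -2.8 0 0 0 -11.5;-6.38 -2.96 0 0 0 -12.8",
)

```text
time: 4.92
tool_pos: [547.0, 13.6, 234.5]
tcp_rot: [-89.9, -12.6, 0.6]
ft_force: [1.2, -0.3, -0.7]
finger_gap: 21.3
```

move_arm(
  motion="0 0 0 0 0 0;0 0 0 0 0 0;0 0 0 0 0 0",
)

```text
time: 5.17
tool_pos: [547.4, 13.9, 234.2]
tcp_rot: [-89.9, -12.5, 0.7]
ft_force: [-0.2, 0.2, -1.5]
finger_gap: 21.3
```

```bash
python3 - <<'E'
from h import *
t=readout.sense();tcp=t['tool_pos'];print(tcp,t['tcp_rot'],t['ft_force'],t['finger_gap'])
w=snap('wrist','w4');tp=snap('top','t4');sc=snap('scene','s4')
z=lambda s,y0,y1,x0,x1,k:cv2.resize(s['image'][y0:y1,x0:x1],None,fx=k,fy=k,interpolation=cv2.INTER_CUBIC)
A=z(w,0,300,220,420,2);B=z(tp,180,330,270,370,2);B=z(tp,180,330,270,370,4)
cv2.imwrite('pics/v4.png',np.hstack([A,B]))
pin=(484.3,12.5,182);print(proj(w,pin),proj(tp,pin))
a,p=solve(np.array(pin[:2]));print(piv(a))
h=np.r_[piv(a)+np.array([np.cos(p),np.sin(p)])*(140*np.cos(.22)-5*np.sin(.22)),172+140*np.sin(.22)+5]
print(proj(w,h),proj(tp,h),h)
E
```

```text
[547.41712205  13.86821281 234.17102923] [-89.93015555 -12.535219     0.7235949 ] [-0.22778725  0.203553   -1.49874605] 21.33310885860557
[315.30719686 116.59694364] [326.84586135 246.40184838]
[344.3152261   10.43527793]
[315.16473577 120.25630719] [327.15634026 247.54497903] [479.83498045  12.43414266 207.55214723]
```

View pics/v4.png

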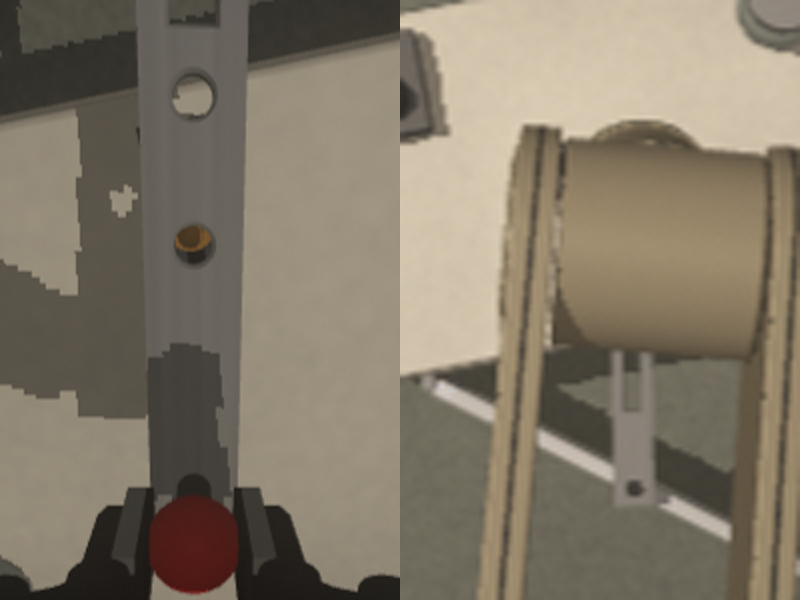

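```bash
python3 - <<'E'
from h import *
tcp=readout.sense()['tool_pos'];a,p=solve(np.array([484.3,12.5]))
rows([(a,p,x) for x in(.22,.18,.14,.11,.09)],tcp)
E
```

```text
[0.65 0.85 0.18] 0.23 0.00 -0.82 -0.0 2.3 0.0
[0.65 0.85 0.14] 0.43 0.01 -1.65 -0.1 4.6 0.0
[0.65 0.85 0.11] 0.56 0.01 -2.27 -0.1 6.3 -0.0
[0.65 0.85 0.09] 0.63 0.01 -2.69 -0.1 7.4 -0.0
```

move_arm(
  motion="0.23 0 -0.82 0 2.3 0;0.43 0.01 -1.65 0 4.6 0;0.56 0.01 -2.27 -0.1 6.3 0;0.63 0.01 -2.69 -0.1 7.4 0;0.63 0.01 -2.69 -0.1 7.4 0;0.63 0.01 -2.69 -0.1 7.4 0;0.63 0.01 -2.69 -0.1 7.4 0",
)

```text
time: 5.9
tool_pos: [553.8, 13.9, 207.6]
tcp_rot: [-89.9, -5.2, 0.7]
ft_force: [-0.4, 0.2, -0.1]
finger_gap: 21.5
```

```bash
python3 - <<'E'
from h import *
t=readout.sense();tcp=t['tool_pos'];print(tcp,t['tcp_rot'],t['ft_force'],t['finger_gap'])
w=snap('wrist','w5')
cv2.imwrite('pics/v5.png',cv2.resize(w['image'][90:170,270:360],None,fx=7,fy=7,interpolation=cv2.INTER_CUBIC))
pin=(484.3,12.5,182);a,p=solve(np.array(pin[:2]));T=.09;u=np.array([np.cos(p),np.sin(p)])
ctr=lambda h:np.r_[piv(a)+u*(140*np.cos(T)-h*np.sin(T)),172+140*np.sin(T)+h*np.cos(T)]
f=lambda q:((q-[270,90]+.5)*7-.5).round(1)
print('pin tip',f(proj(w,pin)),'top',f(proj(w,ctr(5))),'under',f(proj(w,ctr(0))),ctr(0))
print('px per mm x',f(proj(w,np.add(pin,[1,0,0])))-f(proj(w,pin)),'y',f(proj(w,np.add(pin,[0,1,0])))-f(proj(w,pin)))
E
```

```text
[553.84193636  13.93254531 207.58612819] [-89.9374074   -5.1827832    0.70962876] [-0.39678559  0.19411796 -0.10493245] 21.504719224799175
pin tip [319.8 213.1] top [319.4 212.1] under [319.6 209.8] [483.73344425  12.49164352 184.58299689]
px per mm x [-0.2 13.4] y [13.   0.2]
```

View pics/v5.png

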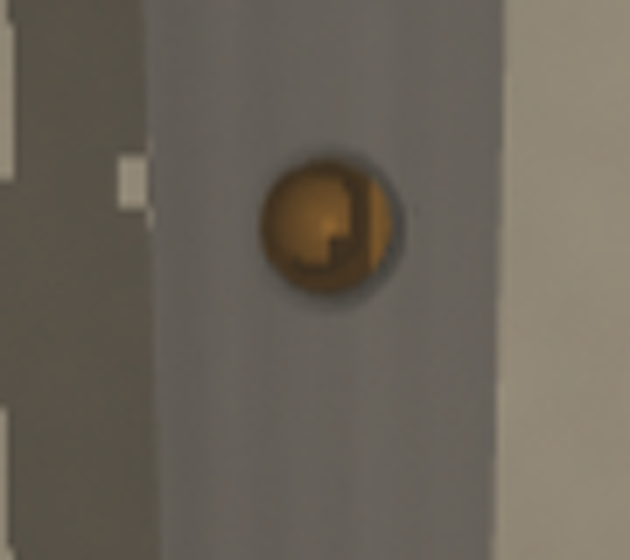

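```bash
python3 - <<'E'
from h import *
w=L('w5');i=w['image'][108:138,303:332].astype(int)
d=i[...,2]-i[...,0]
for r_,row in enumerate(d):print(108+r_,' '.join('%3d'%v for v in row))
print('V')
for r_,row in enumerate(i[...,2]):print(108+r_,' '.join('%3d'%v for v in row))
c,_=ray(w,320,200);print(c)
E
```

```text
108  12  11  13  12  12  12  12  11  12  12  13  13  13  12  12  12  13  13  12  12  14  12  12  12  13  13  12  12  13
109  12  11  12  13  12  12  12  12  11  11  12  12  11  13  13  12  12  12  12  13  13  13  12  12  13  13  12  12  13
110  13  13  12  12  12  12  12  13  12  12  12  13  11  11  11  12  12  13  12  13  13  13  13  13  11  11  12  11  13
111  12  12  13  11  12  12  11  13  11  12  12  12  10  11  11  11  12  12  11  12  14  12  13  13  12  12  12  12  13
112  11  13  12  12  13  13  12  12  12  11  12  16  15  17  17  17  13  10  11  11  12  13  13  12  12  12  12  12  13
113  11  12  12  12  12  12  12  12  14  16  17  25  27  28  29  26  22  18  13  10  11  12  13  13  12  12  12  12  13
114  12  12  12  12  12  12  13  16  22  26  32  34  32  32  32  30  32  31  25  15   9  11  13  12  12  12  12  13  13
115  12  12  12  12  11  12  16  25  31  36  40  43  43  43  43  40  30  32  35  30  22  11  12  12  12  12  12  13  12
116  13  12  12  11  13  16  25  32  37  43  49  51  53  55  55  52  32  29  33  39  51  23  10  12  12  12  12  12  12
117  12  12  12  12 
[... 5442 characters left out ...]
 72  72  75  80  80  87  98 104 103 102 101 100 101 101 102
133 101 100  99  99  99  98  99  98  96  92  90  88  86  85  82  81  83  86  92  98 104 104 102 102 101 101 101 101 102
134 101 101  99  99  99  98  99 100  99  98  96  95  93  90  91  91  93  97 102 104 104 104 103 101 100 101 101 101 102
135 102 100 100  99  99  98  99 100 100 100 101 101 100 100 101 100 101 102 104 104 104 104 103 102 101 101 101 102 103
136 101 100 100  99  99  98 100 100 101 101 102 102 102 101 101 101 101 103 103 105 105 104 103 102 102 102 101 102 102
137 102 101 100  99  99  98  99 100 101 101 102 102 102 101 102 101 101 102 103 105 104 104 103 103 102 102 101 102 103
[464.18324499  12.71215683 342.45733088]
```

move_arm(
  motion="-0.04 -0.12 0 0 0 -0.3;-0.04 -0.12 0 0 0 -0.3;-0.04 -0.12 0 0 0 -0.3;-0.04 -0.12 0 0 0 -0.3",
)

```text
time: 6.28
tool_pos: [553.7, 12.6, 208.0]
tcp_rot: [-89.9, -5.2, 0.4]
ft_force: [1.5, 0.3, -0.9]
finger_gap: 21.3
```

```bash
python3 - <<'E'
from h import *
t=readout.sense();tcp=t['tool_pos'];print(tcp,t['tcp_rot'],t['ft_force'],t['finger_gap'])
w=snap('wrist','w6')
cv2.imwrite('pics/v6.png',cv2.resize(w['image'][100:150,290:350],None,fx=12,fy=12,interpolation=cv2.INTER_CUBIC))
for z in(182,178):print(proj(w,(484.3,12.5,z)),proj(L('w5'),(484.3,12.5,z)))
rows([(.65,np.radians(.6),x) for x in(.09,.075,.06,.045,.03,.015,0)],tcp)
E
```

```text
[553.73598492  12.64421785 207.9567635 ] [-89.94426598  -5.23003169   0.40102989] [ 1.49143228  0.26449552 -0.85184745] 21.332383051332247
[316.93449525 120.18213593] [315.25162707 120.01368426]
[316.91628722 119.23395598] [315.2715062  119.07305763]
[0.65 0.6  0.08] 0.05 0.00 -0.31 -0.0 0.9 -0.0
[0.65 0.6  0.06] 0.10 0.00 -0.63 -0.0 1.7 -0.0
[0.65 0.6  0.04] 0.14 0.00 -0.95 -0.0 2.6 -0.0
[0.65 0.6  0.03] 0.18 0.00 -1.26 -0.0 3.4 0.0
[0.65 0.6  0.02] 0.21 0.00 -1.58 -0.0 4.3 0.0
[0.65 0.6  0.  ] 0.24 0.00 -1.90 -0.1 5.2 -0.0
```

View pics/v6.png

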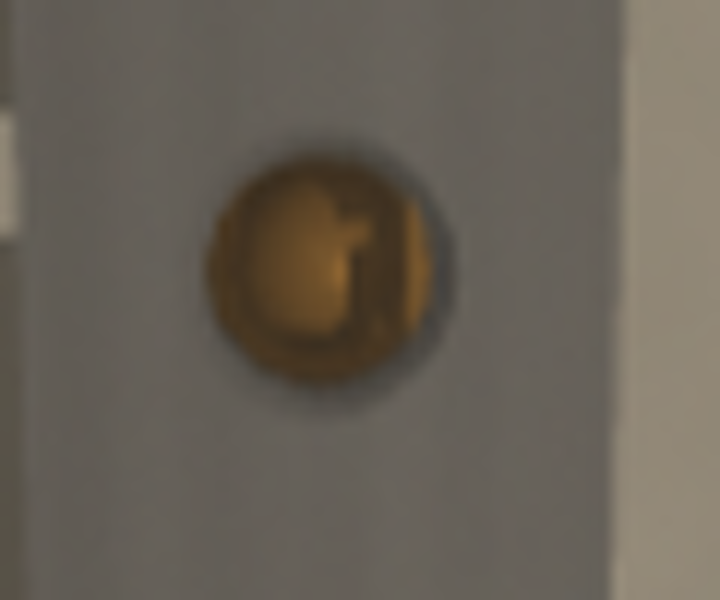

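move_arm(
  motion="-0.04 -0.02 0 0 0 0;-0.04 -0.02 0 0 0 0;0.01 -0.02 -0.31 0 0.9 0;0.01 -0.02 -0.31 0 0.9 0;0.06 -0.02 -0.63 0 1.7 0;0.06 -0.02 -0.63 0 1.7 0",
)

```text
time: 6.83
tool_pos: [553.9, 12.5, 200.2]
tcp_rot: [-89.9, -3.3, 0.4]
ft_force: [0.2, 0.6, -0.7]
finger_gap: 21.5
```

```bash
python3 - <<'E'
from h import *
t=readout.sense();print(t['tool_pos'],t['tcp_rot'],t['ft_force'],t['finger_gap'])
w=snap('wrist','w7')
cv2.imwrite('pics/v7.png',cv2.resize(w['image'][90:150,290:350],None,fx=10,fy=10,interpolation=cv2.INTER_CUBIC))
E
```

```text
[553.9345418   12.49866925 200.23917487] [-89.92370265  -3.33144852   0.40170701] [ 0.22265147  0.62538326 -0.68294031] 21.534271211628628
```

View pics/v7.png

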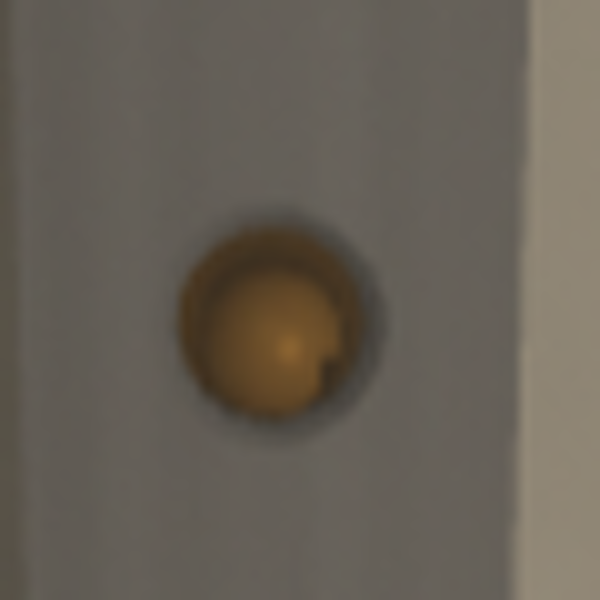

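move_arm(
  motion="0.04 0 0 0 0 0;0.04 0 0 0 0 0;0.06 0 -0.2 0 0.5 0;0.08 0 -0.32 0 0.9 0;0.08 0 -0.32 0 0.9 0",
)

```text
time: 7.3
tool_pos: [554.9, 12.5, 197.6]
tcp_rot: [-89.9, -2.5, 0.4]
ft_force: [-1.3, 0.2, -1.5]
finger_gap: 21.3
```

```bash
python3 - <<'E'
from h import *
t=readout.sense();print(t['tool_pos'],t['tcp_rot'],t['ft_force'],t['finger_gap'])
w=snap('wrist','w8')
cv2.imwrite('pics/v8.png',cv2.resize(w['image'][90:150,290:350],None,fx=10,fy=10,interpolation=cv2.INTER_CUBIC))
E
```

```text
[554.92661481  12.48702704 197.64746576] [-89.91980439  -2.50925629   0.39920898] [-1.25754336  0.18848898 -1.4781748 ] 21.28242224110858
```

View pics/v8.png

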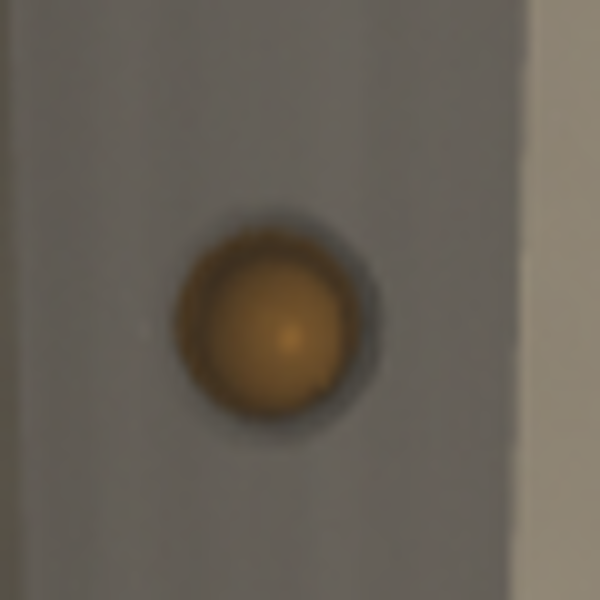

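move_arm(
  motion="0.04 0 -0.16 0 0.4 0;0.05 0 -0.32 0 0.9 0;0.07 0 -0.48 0 1.3 0;0.07 0 -0.48 0 1.3 0",
)

```text
time: 7.68
tool_pos: [555.7, 12.5, 192.7]
tcp_rot: [-89.9, -1.2, 0.4]
ft_force: [0.4, 0.1, -1.2]
finger_gap: 21.4
```

move_arm(
  motion="0.01 0 -0.16 0 0.4 0;0.02 0 -0.32 0 0.8 0;0.02 0 -0.32 0 0.8 0",
)

```text
time: 7.93
tool_pos: [555.9, 12.5, 189.7]
tcp_rot: [-89.9, -0.4, 0.4]
ft_force: [0.1, -0.5, -0.0]
finger_gap: 21.8
```

move_arm(
  motion="0.01 0 -0.12 0 0.4 0;0.01 0 -0.12 0 0.4 0;0.01 0 -0.12 0 0.4 0",
)

```text
time: 8.18
tool_pos: [556.0, 12.5, 188.8]
tcp_rot: [-89.9, -0.1, 0.4]
ft_force: [0.3, 0.2, 0.4]
finger_gap: 21.4
```

move_arm(
  motion="0 0 0 0 0 0;0 0 0 0 0 0;0 0 0 0 0 0;0 0 0 0 0 0;0 0 0 0 0 0;0 0 0 0 0 0",
  fingers=5,
)

```text
time: 8.68
tool_pos: [555.9, 12.5, 188.8]
tcp_rot: [-89.9, -0.1, 0.4]
ft_force: [-0.2, -0.1, 0.1]
finger_gap: 49.5
```

move_arm(
  motion="0 0 1 0 0 0;0 0 2.5 0 0 0;0 0 4.5 0 0 0;0 0 7 0 0 0;0 0 9 0 0 0;3 0 10 0 0 0;6 0 10 0 0 0;6 0 10 0 0 0;6 0 10 0 0 0",
)

```text
time: 9.43
tool_pos: [616.5, 12.4, 288.1]
tcp_rot: [-89.9, 0.0, 0.4]
ft_force: [-0.5, -0.4, 0.3]
finger_gap: 49.9
```

```bash
python3 - <<'E'
from h import *
t=readout.sense();print(t['tool_pos'],t['ft_force'],t['finger_gap'],t['time'])
w=snap('wrist','w9');s=snap('scene','s9')
z=lambda s,y0,y1,x0,x1,k:cv2.resize(s['image'][y0:y1,x0:x1],None,fx=k,fy=k,interpolation=cv2.INTER_CUBIC)
cv2.imwrite('pics/v9.png',np.hstack([z(w,0,300,200,400,2),z(s,90,290,220,353,3)]))
hsv=cv2.cvtColor(w['image'],cv2.COLOR_BGR2HSV);m=cv2.inRange(hsv,(0,150,60),(8,255,255));m[:,:250]=0;m[:,390:]=0
ys,xs=np.nonzero(m);i=s['image'].astype(int);m=((i[...,2]>130)&(i[...,1]<60)&(i[...,0]<60));m[:150]=0;Y,X=np.nonzero(m)
print(xs.mean(),ys.mean(),len(xs),X.mean(),Y.mean(),len(X),tri([(w,xs.mean(),ys.mean()),(s,X.mean(),Y.mean())]))
E
```

```text
[616.48218059  12.44162274 288.10075155] [-0.48979531 -0.35882689  0.28153807] 49.94651295685648 9.4333
317.55116959064327 131.3640350877193 684 327.72131147540983 175.14754098360655 61 [552.88229206  16.36819296 187.78041765]
```

View pics/v9.png

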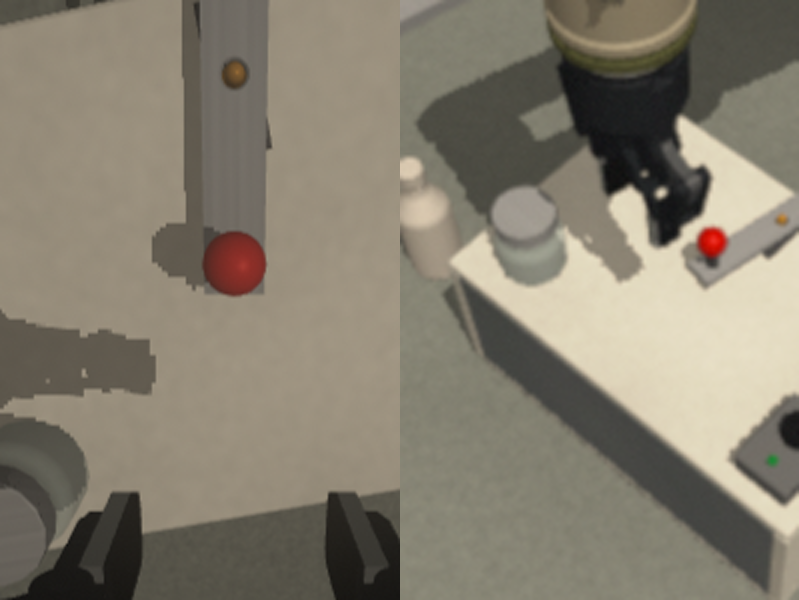

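```bash
python3 - <<'E'
from h import *
s=snap('scene','s10');w=snap('wrist','w10');print(readout.sense()['qd'].round(2))
i=s['image'].astype(int);m=((i[...,2]>130)&(i[...,1]<60)&(i[...,0]<60));m[:150]=0;m[:,:300]=0;Y,X=np.nonzero(m);print('scene',X.mean(),Y.mean())
hsv=cv2.cvtColor(w['image'],cv2.COLOR_BGR2HSV)
m=cv2.inRange(hsv,(0,150,60),(8,255,255));m[:,:250]=0;m[:,390:]=0;ys,xs=np.nonzero(m)
print('wrist',xs.mean(),ys.mean(),onz(w,xs.mean(),ys.mean(),207),onz(s,X.mean(),Y.mean(),207),tri([(w,xs.mean(),ys.mean()),(s,X.mean(),Y.mean())]))
p=cv2.inRange(hsv,(8,100,60),(28,255,255))[25:50,305:330];y,x=np.nonzero(p);print('pin',onz(w,x.mean()+305,y.mean()+25,182))
E
```

```text
[-0.09 -0.39  0.14  0.01 -0.11  0.  ]
scene 334.9264705882353 183.08823529411765
wrist 317.38213762811125 132.6896046852123 [555.27094002  13.00202928 207.        ] [557.70516358  57.50449042 207.        ] [548.31982041  23.16800504 160.54862907]
pin [486.9074235   11.85439397 182.        ]
```

```bash
python3 - <<'E'
from h import *
s,w=L('s10'),L('w10');i=s['image'].astype(int);m=((i[...,2]>130)&(i[...,1]<60)&(i[...,0]<60)).astype(np.uint8)
n,_,st,ce=cv2.connectedComponentsWithStats(m)
for j in range(1,n):print(st[j],ce[j])
j=min(range(1,n),key=lambda j:np.hypot(*(ce[j]-[324,171])))
print(onz(s,*ce[j],207),tri([(w,317.38,132.69),(s,*ce[j])]),'before',onz(L('s0'),309.06,194.03,207))
# bystanders: scene image change at bottles / jar
d=cv2.absdiff(s['image'],L('s0')['image']).max(2)
for nme,(x0,y0,x1,y1) in dict(white=(215,140,240,182),jar=(250,153,276,186),orange=(403,245,433,282)).items():print(nme,(d[y0:y1,x0:x1]>40).mean())
E
```

```text
[194  79  20  15 188] [203.79255319  86.54787234]
[320 166   8   9  59] [323.44067797 170.18644068]
[412 255   2   1   2] [412.5 255. ]
[411 267   1   1   1] [411. 267.]
[410 269   2   2   2] [410.5 269.5]
[409 272   2   1   2] [409.5 272. ]
[408 274   1   2   2] [408.  274.5]
[556.81910766  13.30095805 207.        ] [555.76819595  12.69156228 205.35530852] before [621.29229092  45.64366925 207.        ]
white 0.02857142857142857
jar 0.08974358974358974
orange 0.0
```

```bash
python3 -c "
from bench import r;print(r.hand_in())"
```

```text
the job is handed in; nothing more can be done
None
```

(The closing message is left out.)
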